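# Lock a sample cup under the cam clip of the mixer plate

### The job

Stand the sample cup upright and fully down in the round nest of the hold-down fixture and let go of it. Then turn the black bar knob clockwise, seen from above, which swings its steel clip over the cup's lid, until the spring plunger snaps into the cam's notch; stop there and let go. Do not force the knob on once the plunger is in, turn it gently, and leave the other things on the desk where they are.

Things in the scene. Friction and masses are not known exactly. Their poses are not given: they have to be found in the camera images.
- sample_cup: Loose sample cup with screw lid, translucent, slightly tapered, 41 mm wide at the lid, 50 mm high, 60 g. Origin at the centre of its underside, z up. The lid is its top 10 mm; grip it there from above.
- clamp: Hold-down fixture, fixed for the run: aluminium base plate 96 x 206 x 10 mm. Origin on the desk, midway between nest and knob axis. Its y axis runs from the knob axis (y = -32 mm) to the nest axis (y = +32 mm); the plunger housing is at the -y end. To put the cup in, let the fingers close along its x axis: there is room there.
- nest (a point): Centre of the floor of the round white nest, 14 mm above the desk: the cup's underside comes to rest here. The wall of the nest is 45 mm wide inside, 54 mm outside and 16 mm high above this floor.
- knob: Cam knob. Origin on its upright turning axis, 86 mm above the desk, at mid height of its black grip bar: 46 mm long (knob's x axis), 14 mm wide (y), 13 mm above and below the origin; a 44 mm disc lies under it. Locks clockwise seen from above (negative turn about z), 0.6 to 1.5 rad from the start; stays where it is left; friction about 0.1 N m.
- clip_tip (a point): Tip of the knob's steel clip, a flat finger 22 mm wide and 5 mm thick along the knob's +x to 56 mm from the axis. At the start it points roughly to the fixture's -x, clear of the nest; locked, to within 0.5 rad of the nest axis. Passes 2.5 mm over the lid of a seated cup and blocks on one that stands higher.
- cam (a point): Centre of the steel cam on the knob's shaft, 48 mm above the desk, hidden under the knob's 66 mm flange. Its radius grows slowly from 24 to 28 mm, then comes a notch with square walls where the plunger tip stops at 20 mm. Where the notch lies differs every time and cannot be seen. It has about 0.06 rad of play each way there; the wall past it is a hard stop: turn in small steps.
- plunger: Sprung follower: 7 mm steel pin with a 4 mm tip, black button at its outer end, sliding along the fixture's y axis, pressed on the cam with 2 to 3 N. Origin: outer end, 56 mm from its round tip. Horizontal distance to the knob's origin: 80 to 83.5 mm at the start, about 84 shortly before the notch, 76 once snapped in. Delicate: at most 18 N from the cam; keep the fingers off.
- bottle_1: Bystander: white bottle with screw cap, 40 mm wide, 83 mm high; origin at the centre of its underside.
- bottle_2: Bystander: brown bottle with screw cap, 40 mm wide, 83 mm high; origin at the centre of its underside.
- beaker: Bystander: open clear plastic beaker, 58 mm wide, 69 mm high; origin at the centre of its underside.
- timer: Bystander: flat timer, 58 x 64 x 19 mm; origin at the centre of its underside.
- label_roll: Bystander: roll of labels lying flat, 49 mm wide, 25 mm high; origin at the centre of its underside.
- needle_holder: Bystander: white needle holder lying on its side, 52 x 25 x 25 mm; origin at the centre of its underside.
Not all that is in view belongs to the job. Of the things that look like the sample_cup, take the one that is farthest from the robot's base at the start.

How it is judged:
By the outcome, as a careful person would: the job done as asked, in the order asked, and still so for the second after the job is handed in, with the robot touching nothing.
It also fails if it takes over 69 s, if anything falls off the work surface, if the arm or the gripper's body presses on something with over 40 N, if the wrist force passes 120 N, or if a joint passes its speed limit or range.

### The arm

A 6-joint arm with a two-finger parallel gripper is mounted at the origin on a cart in front of the work surface, level with it; the furniture and walls round the work are solid. World frame = base frame: x ahead of the robot, y to its left, z up, the work surface at z = 0. Lengths are in m, angles in degrees, forces in N, time in s.
With the tool pointing down it reaches from about 0.4 to 0.825 m from the base axis. Payload 7 kg.
Tool frame: the origin (TCP) lies midway between the tips of the shut fingers; the grasp point (between the pads) lies 19 mm behind it; z points along the fingers, y is the line along which they close (so a half turn about z gives the same grasp; the last joint's range is limited). The gripper opens to 88 mm and grips with 3 to 60 N. Pads are 19 mm wide; open, the fingers measure 130 mm over their backs; the gripper's body (78 mm by 193 mm) begins 47 mm behind the grasp point.
Start: joints at [89.96, 20.546, 0.682, 0, -70.136, -16.507], TCP at [0.192, 0.647, 0.227] pointing down, gripper open.
Joint ranges: [-176.03, 176.03], [-82.01, 121.73], [-58.28, 71.71], [-173.87, 95.51], [-174.79, -0.11], [-173.66, 173.66]. Speed limits (degrees/s): [136.94, 136.94, 172.46, 180, 180, 180].

### API

Orientations are given as [roll, pitch, yaw] about the fixed x, y, z axes, in that order (R = Rz(yaw) Ry(pitch) Rx(roll)).
In Python, from plant import ctrl gives the robot as it stands. The module is installed in compiled form; this text tells all that it offers.
- The arm moves only by the tool send_rows, never from a script. Its argument "plan" is a list that holds one entry, the list of rows, each a list of 6 numbers: the shift along the tool's x, y, z in shares of 50 cm (1.0 is 50 cm), then the turn, a rotation vector about the tool's x, y, z in normalised numbers (1 is 90 degrees). A call has 1 to 8 rows; each row is the pose to reach, as a shift and turn from the pose commanded when the call began, along the tool's axes at that moment; what a row does not reach only later rows make up. A row lasts 1/12 s, in which the tool goes at most 41.7 mm and 7.16 degrees, less where a joint would pass 70% of its speed; a pose out of reach is approached as far as the arm can. A shift or turn number past 1, either way, is cut back to 1. A call with a gripper value outside its range is refused whole. "fingers" is the opening, from 0 (shut) to 1 (fully open), set as the call begins (left out, the last holds). The fingers move at their own pace and stop on an object; the grip force is fixed at half the most. Time passes only in rows, so rows that repeat a pose let the fingers close. It gives the time, the measured TCP pose, the force, the opening and the grip force at its end, in the units of the state.
- ctrl.get_obs(): the state, without advancing time (a new reading comes with each control period).
- ctrl.snapshot(name): name is "scene" or "top" or "wrist"; returns a dict with "img" (384x512x3 uint8, red, green, blue), "K" (3x3 intrinsics, pixels), "pose" (4x4, takes a point from camera to world coordinates). Camera axes: x right, y down, z forward; pixel columns grow to the right and rows downward; lengths in m; the calibration is good to about 2 mm. A picture is of the moment at which its call begins. There is no depth.
- ctrl.close_job(): hands the job in; it is judged then, once.
The state is a dict: "clock": time; "joint_pos": joint angles; "qvel": joint speeds; "tau": joint torques, N m; "tool_pos": TCP position; "orientation": TCP orientation; "force": force on the tool from outside, world axes, zero at the start; "moment": the same for the moment, N m; "opening": finger opening in m; "gripper_force": force on a finger pad.
Only numpy, scipy, OpenCV 4.12 (cv2) and the standard library are available. Lean on these libraries where they do the work, as an engineer would, in place of code of your own. Each camera call takes 0.05 s, during which the arm holds its last target. There are 200 camera calls.

## Working session

There is one attempt and no reset: what is moved stays moved. The work goes in short steps, Python scripts to look and compute and a tool call to move; the robot and the scene stay as the last step left them, time stands still between calls to the robot, and variables do not carry over. Pictures are saved under pics/ and viewed, at most 10 in all, crops included, and the job is handed in when it is done.

Besides the shell and the picture viewer there is one more tool, called after ">>>" by a JSON object that holds its "fn" and its "kwargs". send_rows: Moves the arm, as the interface text tells. Its arguments: {"type":"object","properties":{"plan":{"type":"array","items":{"type":"array","items":{"type":"array","items":{"type":"number"}}}},"fingers":{"type":"number"}},"required":["plan"]}

```bash
mkdir -p pics; cat > h.py <<'E'
import numpy as np, cv2
from scipy.spatial.transform import Rotation as R
from plant import ctrl
def snap(n,save=None):
    s=ctrl.snapshot(n)
    if save: cv2.imwrite('pics/'+save,s['img'][:,:,::-1])
    return s
def ray(s,uv):
    P=np.array(s['pose']);d=P[:3,:3]@np.linalg.solve(np.array(s['K']),[uv[0],uv[1],1.]);return P[:3,3],d
def onz(s,uv,z):
    o,d=ray(s,uv);return o+d*(z-o[2])/d[2]
def proj(s,p):
    P=np.array(s['pose']);c=P[:3,:3].T@(np.array(p)-P[:3,3]);q=np.array(s['K'])@c;return q[:2]/q[2]
def tool(p,yaw=None):
    o=ctrl.get_obs();M=R.from_euler('xyz',o['orientation'],degrees=True)
    return M.inv().apply(np.array(p)-o['tool_pos'])*100
E
python3 - <<'E'
from h import *
import pickle
a=snap('scene');b=snap('top')
pickle.dump((a,b),open('s0.pkl','wb'))
for n,s in(('scene',a),('top',b)):
    cv2.imwrite(f'pics/{n}0.png',cv2.resize(s['img'][:,:,::-1],(800,600),interpolation=cv2.INTER_CUBIC))
    print(n,np.round(s['pose'],3).tolist(),np.round(s['K'],1).tolist())
print(ctrl.get_obs())
E
```

```text
scene [[0.567, -0.626, 0.535, -0.092], [-0.824, -0.421, 0.38, -0.078], [-0.013, -0.656, -0.755, 0.785], [0.0, 0.0, 0.0, 1.0]] [[422.4, 0.0, 256.5], [0.0, 422.4, 191.4], [0.0, 0.0, 1.0]]
top [[0.018, -0.99, 0.137, 0.296], [-1.0, -0.017, 0.013, 0.273], [-0.01, -0.138, -0.99, 1.064], [0.0, 0.0, 0.0, 1.0]] [[378.9, 0.0, 252.9], [0.0, 378.9, 194.9], [0.0, 0.0, 1.0]]
{'clock': 0.1, 'joint_pos': array([ 8.99596627e+01,  2.05871037e+01,  6.39478758e-01, -1.64179949e-02,
       -7.01355399e+01, -1.65069194e+01]), 'qvel': array([-0.01966156, -0.12222399,  0.14998483,  0.04062338,  0.01115374,
       -0.10768387]), 'tau': array([-9.00665073e-04, -5.84164023e+01,  2.93751651e+01,  7.01545805e+00,
        1.01207089e-02, -5.63801746e-05]), 'tool_pos': array([0.19215339, 0.64662485, 0.22572655]), 'orientation': array([ 1.79915877e+02, -8.83298217e-03, -1.65528403e+01]), 'force': array([ 0.71543108, -0.75405699,  0.7827052 ]), 'moment': array([-0.01061269, -0.01038108, -0.00533311]), 'gripper_force': 0.0, 'opening': 0.08743821604124}
```

View pics/scene0.png

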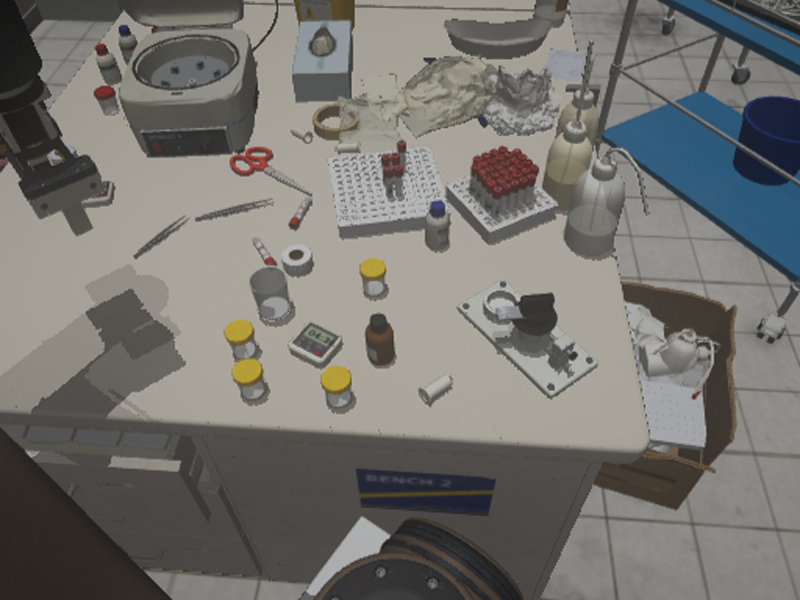

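View pics/top0.png

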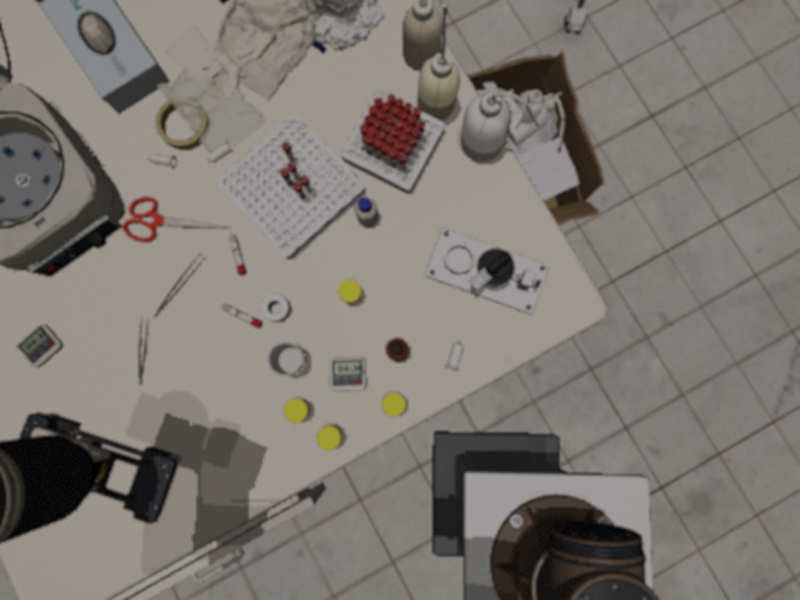

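The scene view shows four yellow-lidded cups, at (373,270), (240,335), (248,375) and (336,380). The same cups in the top view are at (349,292), (296,410), (330,437) and (394,404). The fixture is at (527,335) in the scene view and (487,270) in the top view. Next I'll measure the cup distances and the fixture.

```bash
cat > m1.py <<'E'
from h import *
import pickle
a,b=pickle.load(open('s0.pkl','rb'))
for n,s in(('scene',a),('top',b)):
    hsv=cv2.cvtColor(s['img'],cv2.COLOR_RGB2HSV)
    m=cv2.inRange(hsv,(20,150,90),(35,255,255))
    N,l,st,c=cv2.connectedComponentsWithStats(m)
    for i in range(1,N):
        if st[i,4]>60:
            p=onz(s,c[i],.048); print(n,c[i].round(1),st[i,2:],p.round(4),'r',np.hypot(*p[:2]).round(3))
# top fixture
x0,y0,x1,y1=262,140,362,205
A=cv2.resize(b['img'][y0:y1,x0:x1],(800,520),interpolation=cv2.INTER_CUBIC)
cv2.imwrite('pics/fix_top.png',A[:,:,::-1])
c1=cv2.resize(a['img'][175:255,285:390],(500,381),interpolation=cv2.INTER_CUBIC)
c2=cv2.resize(a['img'][155:200,215:270],(290,381)[:2],interpolation=cv2.INTER_CUBIC)
cv2.imwrite('pics/fix_scene.png',np.hstack([c1,c2])[:,:,::-1])
E
python3 m1.py
```

```text
scene [238.1 171.1] [ 16  12 146] [0.4588 0.3661 0.048 ] r 0.587
scene [152.3 211.4] [ 18  14 191] [0.2518 0.4517 0.048 ] r 0.517
scene [157.5 237. ] [ 19  15 222] [0.2075 0.394  0.048 ] r 0.445
scene [214.5 242.1] [ 19  16 236] [0.2649 0.2855 0.048 ] r 0.389
top [223.6 186.2] [ 14  14 144] [0.4594 0.3661 0.048 ] r 0.587
top [251.7 258.5] [ 14  14 154] [0.267  0.2862 0.048 ] r 0.391
top [189.3 262.3] [ 14  14 159] [0.2539 0.4511 0.048 ] r 0.518
top [210.5 279.6] [ 14  14 164] [0.2102 0.3934 0.048 ] r 0.446
```

View pics/fix_top.png

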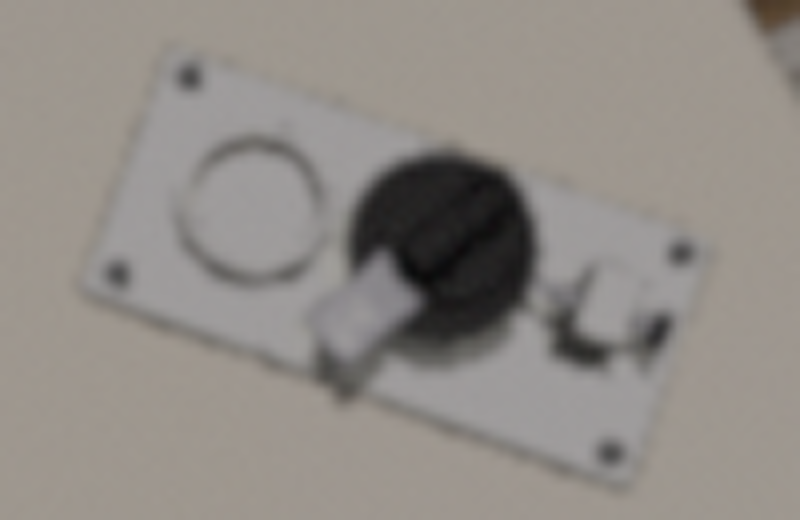

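View pics/fix_scene.png

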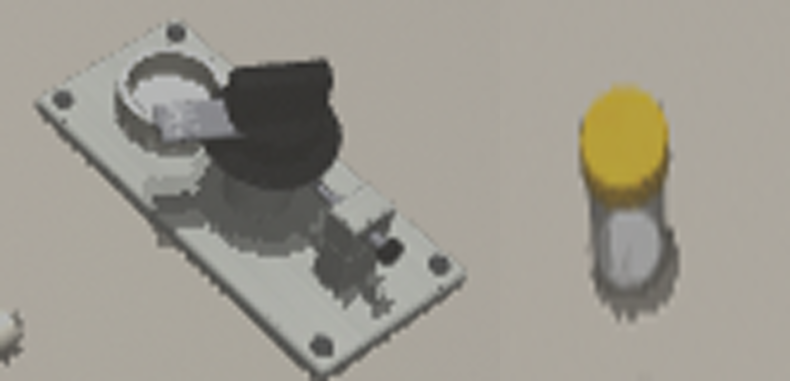

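The top crop shows the fixture's four screws at crop (189,77), (118,274), (682,252) and (611,453). The nest ring is at (252,210) and the clip tip at about (340,335). The scene crop confirms the farthest cup, yellow-lidded and upright, at scene (238,171) in native pixels, 0.587 m from the base. The other three are at 0.39 to 0.52 m.

```bash
cat > m2.py <<'E'
from h import *
import pickle
a,b=pickle.load(open('s0.pkl','rb'))
f=lambda u,v,z: onz(b,((u+.5)/8-.5+262,(v+.5)/8-.5+140),z)
S=np.array([f(189,77,.01),f(118,274,.01),f(682,252,.01),f(611,453,.01)])
c=S.mean(0); y=(S[0]+S[1]-S[2]-S[3]); y/=np.linalg.norm(y); x=np.array([y[1],-y[0],0])
print('screws',S.round(4).tolist(),'c',c.round(4),'yaxis deg',np.degrees(np.arctan2(y[1],y[0])))
g=lambda u,v: onz(a,((u+.5)/4.762-.5+285,(v+.5)/4.762-.5+175),.01)
T=np.array([g(176,33),g(62,100),g(440,265),g(321,346)]);print('scene c',T.mean(0).round(4),T.round(4).tolist())
yy=T[0]+T[1]-T[2]-T[3];print(np.degrees(np.arctan2(yy[1],yy[0])))
print('nest',(c+.032*y).round(4),'meas',f(252,210,.03).round(4))
k=c-.032*y;print('knob',k.round(4)); t=f(342,337,.071);print('tip',t.round(4),np.linalg.norm((t-k)[:2]),'clip yaw',np.degrees(np.arctan2(*(t-k)[1::-1])))
print('knob proj in crop',(proj(b,[k[0],k[1],.099])-[262,140])*8)
print('x axis',x)
o=ctrl.get_obs();print(tool([.459,.366,.12]))
E
python3 m2.py
```

```text
screws [[0.5754, 0.1968, 0.01], [0.5035, 0.2215, 0.01], [0.5146, 0.0225, 0.01], [0.4425, 0.0484, 0.01]] c [0.509  0.1223 0.01  ] yaxis deg 70.68372922447351
scene c [0.507  0.1219 0.01  ] [[0.5736, 0.1961, 0.01], [0.5012, 0.2217, 0.01], [0.5127, 0.0218, 0.01], [0.4404, 0.0479, 0.01]]
70.7234985386293
nest [0.5196 0.1525 0.01  ] meas [0.5229 0.1761 0.03  ]
knob [0.4984 0.0921 0.01  ]
tip [0.4714 0.1499 0.071 ] 0.0638522455551778 clip yaw 115.03198023517167
knob proj in crop [528.16735892 239.21905035]
x axis [ 0.94370705 -0.3307824   0.        ]
[33.5721358  19.28150498 10.60615173]
```

Careful with the scale: shifts go in shares of 50 cm and turns go in shares of 90 degrees. That gives: 32 cm is 0.64, 28 cm is 0.56, 56 degrees is 0.6222.

>>> {"fn": "send_rows", "kwargs": {"plan": [[[0.08, 0.046, 0.006, 0, 0, 0.0778], [0.16, 0.092, 0.012, 0, 0, 0.1556], [0.24, 0.138, 0.018, 0, 0, 0.2333], [0.32, 0.184, 0.024, 0, 0, 0.3111], [0.4, 0.23, 0.03, 0, 0, 0.3889], [0.48, 0.276, 0.036, 0, 0, 0.4667], [0.56, 0.322, 0.042, 0, 0, 0.5444], [0.64, 0.368, 0.048, 0, 0, 0.6222]]], "fingers": 1}}

```text
clock: 0.77
tool_pos: [0.4223, 0.4041, 0.2047]
orientation: [180.0, -0.0, -72.9]
force: [1.1, -0.5, -1.0]
opening: 0.088
gripper_force: 0.0
```

```bash
python3 - <<'E'
from h import *
o=ctrl.get_obs();print(o['clock'],o['tool_pos'],o['orientation'],o['joint_pos'])
print(tool([.459,.366,.2]))
E
```

```text
0.7667 [0.42228005 0.40413595 0.20467803] [ 1.79983154e+02 -6.20319530e-03 -7.28784840e+01] [ 6.28929300e+01  1.29809596e+01 -1.28887816e+01 -8.60553972e-03
 -6.41464544e+01 -4.57676612e+01]
[ 4.72556831 -2.38667933  0.4676131 ]
```

To row units: 4.7 cm is 0.094, 3.7 cm is 0.074, 36.4 degrees is 0.4044.

>>> {"fn": "send_rows", "kwargs": {"plan": [[[0.018, -0.008, 0.002, 0, 0, 0.0778], [0.036, -0.018, 0.004, 0, 0, 0.1556], [0.056, -0.028, 0.006, 0, 0, 0.2333], [0.074, -0.038, 0.008, 0, 0, 0.3111], [0.094, -0.048, 0.01, 0, 0, 0.3889], [0.094, -0.048, 0.01, 0, 0, 0.4044], [0.094, -0.048, 0.01, 0, 0, 0.4044], [0.094, -0.048, 0.01, 0, 0, 0.4044]]]}}

```text
clock: 1.43
tool_pos: [0.4582, 0.3684, 0.1998]
orientation: [180.0, -0.0, -108.8]
force: [0.7, -1.2, -0.5]
opening: 0.0878
gripper_force: 0.0
```

```bash
python3 - <<'E'
from h import *
import pickle
o=ctrl.get_obs();print(o['clock'],o['tool_pos'],o['orientation'],o['joint_pos'])
s=snap('wrist');pickle.dump(s,open('w1.pkl','wb'));print(np.round(s['pose'],3).tolist(),s['K'])
print('proj cup',proj(s,[.459,.366,.05]),'nest',proj(s,[.53,.175,.03]))
cv2.imwrite('pics/w1.png',cv2.resize(s['img'][:,:,::-1],(800,600),interpolation=cv2.INTER_CUBIC))
hsv=cv2.cvtColor(s['img'],cv2.COLOR_RGB2HSV)
m=cv2.inRange(hsv,(20,150,90),(35,255,255))
N,l,st,c=cv2.connectedComponentsWithStats(m)
for i in range(1,N):
    if st[i,4]>60:
        p=onz(s,c[i],.048); print(c[i].round(1),st[i].tolist(),p.round(4))
E
```

```text
1.4333 [0.45823863 0.36841521 0.19978749] [ 1.79990723e+02 -1.19080219e-02 -1.08781357e+02] [ 5.78329798e+01  1.35115052e+01 -1.28563787e+01 -6.99490957e-03
 -6.36458484e+01 -7.66112317e+01]
[[-0.947, 0.307, 0.098, 0.43], [0.322, 0.901, 0.289, 0.29], [0.0, 0.305, -0.952, 0.358], [0.0, 0.0, 0.0, 1.0]] [[292.78092925   0.         251.63819442]
 [  0.         292.78092925 190.00503175]
 [  0.           0.           1.        ]]
proj cup [249.19171684 174.76144979] nest [118.35338462  14.59996081]
[427.9  29. ] [420, 15, 16, 31, 148] [0.2531 0.2864 0.048 ]
[396.9  39.6] [392, 17, 18, 40, 120] [0.2824 0.286  0.048 ]
[484.8 123.4] [469, 105, 35, 37, 775] [0.2102 0.3933 0.048 ]
[451.1 186. ] [434, 170, 35, 33, 798] [0.2518 0.4507 0.048 ]
```

View pics/w1.png

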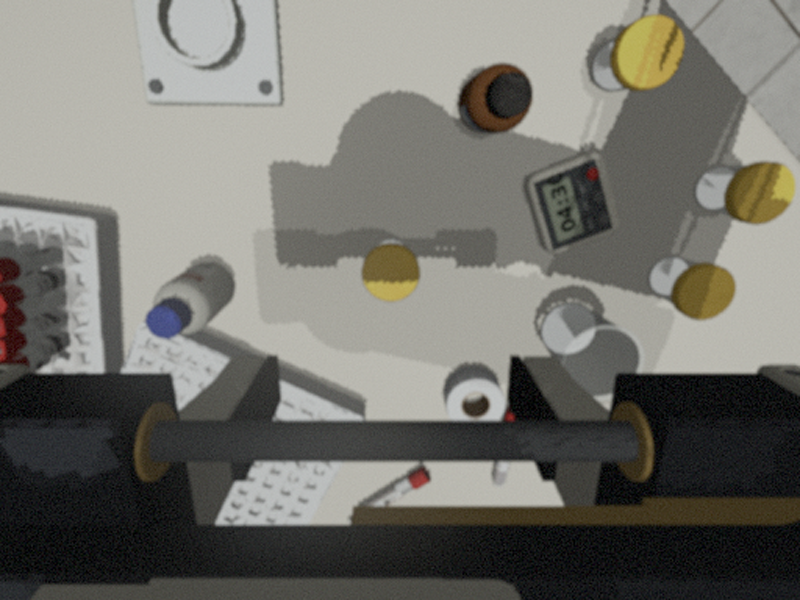

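To row units: 17.4 cm is 0.348, 17 cm is 0.34.

>>> {"fn": "send_rows", "kwargs": {"plan": [[[0.004, -0.002, 0.06, 0, 0, 0], [0.004, -0.002, 0.13, 0, 0, 0], [0.004, -0.002, 0.2, 0, 0, 0], [0.004, -0.002, 0.26, 0, 0, 0], [0.004, -0.002, 0.31, 0, 0, 0], [0.004, -0.002, 0.34, 0, 0, 0], [0.004, -0.002, 0.348, 0, 0, 0], [0.004, -0.002, 0.348, 0, 0, 0]]]}}

```text
clock: 2.15
tool_pos: [0.4581, 0.3659, 0.0248]
orientation: [180.0, -0.1, -108.8]
force: [-0.2, -0.5, 1.1]
opening: 0.0879
gripper_force: 0.0
```

```bash
python3 - <<'E'
from h import *
o=ctrl.get_obs();print(o['tool_pos'],o['orientation'],o['joint_pos']);print(tool([.459,.366,.025]))
E
```

```text
[0.45806899 0.36591684 0.02484277] [ 1.79968927e+02 -1.37672734e-01 -1.08829175e+02] [ 5.77157451e+01  2.40793116e+01 -2.40411057e+01  2.70915468e-03
 -4.20207070e+01 -7.65469722e+01]
[-0.03788077 -0.08542586 -0.01586065]
```

To row units: -0.1 cm is -0.002.

>>> {"fn": "send_rows", "kwargs": {"plan": [[[0, -0.002, 0, 0, 0, 0], [0, -0.002, 0, 0, 0, 0], [0, -0.002, 0, 0, 0, 0], [0, -0.002, 0, 0, 0, 0], [0, -0.002, 0, 0, 0, 0], [0, -0.002, 0, 0, 0, 0], [0, -0.002, 0, 0, 0, 0], [0, -0.002, 0, 0, 0, 0]]], "fingers": 0}}

```text
clock: 2.82
tool_pos: [0.4597, 0.3658, 0.0261]
orientation: [-180.0, 0.0, -108.9]
force: [0.3, 0.3, -0.1]
opening: 0.0397
gripper_force: 25.3
```

To row units: -17.5 cm is -0.35, -12.6 cm is -0.252.

>>> {"fn": "send_rows", "kwargs": {"plan": [[[0, 0, -0.04, 0, 0, 0], [0, 0, -0.1, 0, 0, 0], [0, 0, -0.18, 0, 0, 0], [0, 0, -0.26, 0, 0, 0], [0.026, -0.06, -0.32, 0, 0, 0], [0.06, -0.13, -0.35, 0, 0, 0], [0.092, -0.2, -0.35, 0, 0, 0], [0.116, -0.252, -0.35, 0, 0, 0]]]}}

```text
clock: 3.48
tool_pos: [0.562, 0.2687, 0.203]
orientation: [-179.9, 0.2, -108.9]
force: [-0.1, 0.6, -0.7]
opening: 0.0399
gripper_force: 30.0
```

>>> {"fn": "send_rows", "kwargs": {"plan": [[[0, 0, 0, 0, 0, 0], [0, 0, 0, 0, 0, 0], [0, 0, 0, 0, 0, 0]]]}}

```text
clock: 3.73
tool_pos: [0.5598, 0.2697, 0.2005]
orientation: [180.0, -0.0, -109.0]
force: [0.7, 1.0, -0.6]
opening: 0.0401
gripper_force: 30.0
```

```bash
python3 - <<'E'
from h import *
import pickle
o=ctrl.get_obs();print(o['clock'],o['tool_pos'],o['orientation'],o['opening'],o['gripper_force'])
s=snap('wrist');pickle.dump(s,open('w2.pkl','wb'));
for n,p in(('nest',[.526,.175,.03]),('knob',[.505,.115,.099]),('cupbot',o['tool_pos']-[0,0,.025])): print(n,proj(s,p)*1.5625)
cv2.imwrite('pics/w2.png',cv2.resize(s['img'][:,:,::-1],(800,600),interpolation=cv2.INTER_CUBIC))
E
```

```text
3.7333 [0.55979832 0.26973777 0.20052673] [ 1.79968646e+02 -2.79226170e-02 -1.08998711e+02] 0.040079202011722576 29.999846723067094
nest [392.91607554 123.42665733]
knob [393.53852393 -24.04688382]
cupbot [390.63656765 350.68889061]
```

View pics/w2.png

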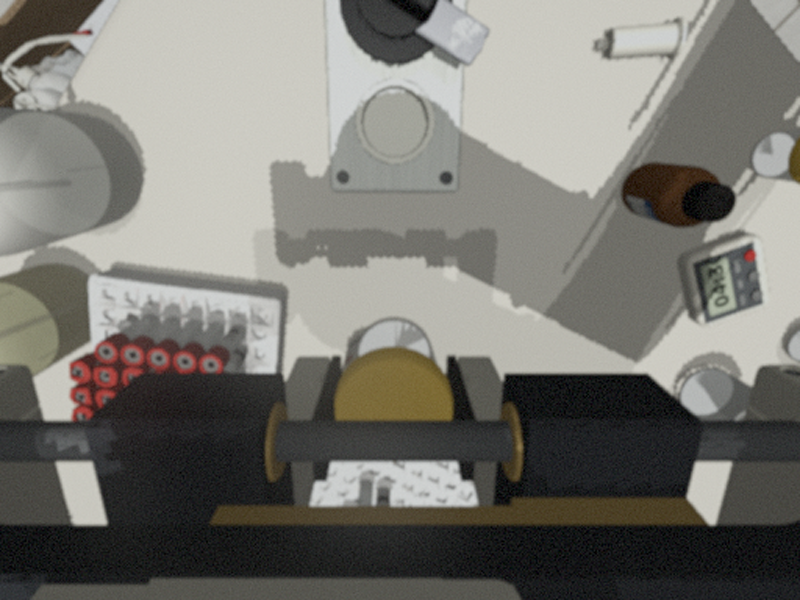

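The wrist view shows the cup held at (393,390). The nest is ahead at about (394,124), the rear screws are at (343,178) and (446,178), and the knob clip points to (465,35). Next I'll refine the nest position in an enlarged crop.

```bash
python3 - <<'E'
from h import *
import pickle
s=pickle.load(open('w2.pkl','rb'))
x0,y0=200,0
C=cv2.resize(s['img'][0:125,x0:x0+125],(750,750),interpolation=cv2.INTER_CUBIC)[:, :]
# overlay predicted circles (z=.03 outer r27, inner 22.5) for nest guess
n=np.array([.526,.175,.03]);D=C.copy()
for r in(.027,.0225):
    pts=np.array([(proj(s,n+[r*np.cos(t),r*np.sin(t),0])-[x0,y0]+.5)*6-.5 for t in np.linspace(0,6.28,40)])
    for p in pts: cv2.circle(D,tuple(int(v) for v in p),1,(255,0,0),-1)
cv2.imwrite('pics/w2c.png',D[:600,:,::-1])
f=lambda u,v,z: onz(s,((u+.5)/1.5625-.5,(v+.5)/1.5625-.5),z).round(4)
A,B=f(343,178,.01),f(446,178,.01);print(A,B,(A+B)/2,np.degrees(np.arctan2(*(A-B)[1::-1])))
E
```

```text
[0.5729 0.1974 0.01  ] [0.501  0.2222 0.01  ] [0.53695 0.2098  0.01   ] -19.03051759552788
```

View pics/w2c.png

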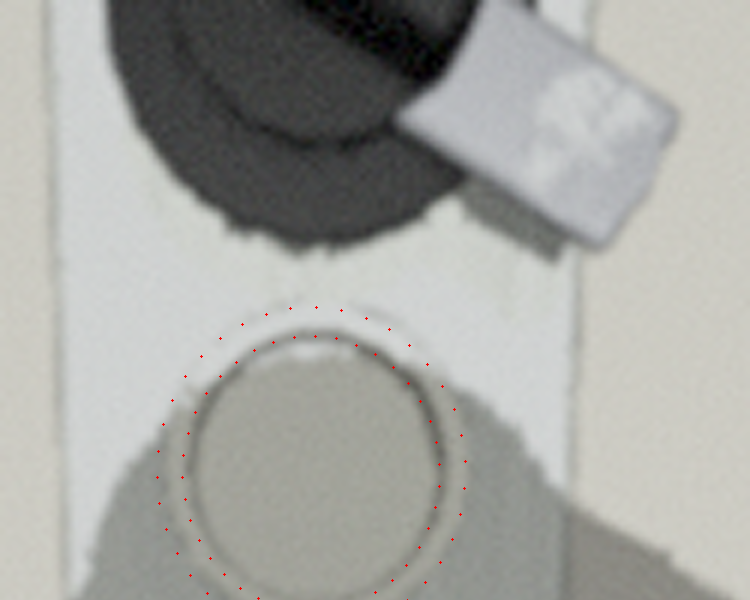

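```bash
python3 - <<'E'
from h import *
import pickle
s=pickle.load(open('w2.pkl','rb'))
o=ctrl.get_obs();n=np.array([.5253,.1747,.014]);print(o['tool_pos'])
print('to nest hover .085',tool([n[0],n[1],.085]),'seat .040',tool([n[0],n[1],.040]))
t=o['tool_pos']+[0,0,.024]
for k in (-.001,0,.001):
    q=t+k*np.array([-.33,-.944,0]);print(k,[ (proj(s,q+.0205*np.array([np.cos(a),np.sin(a),0]))*1.5625).round(0) for a in np.radians([-109.3,160.7,-19.3])])
y=np.array([.3308,.9437]);x=np.array([.9437,-.3308]);K=n[:2]-.064*y;print('knob',K)
for uv in [(605,248),(680,118)]:
    p=onz(s,((uv[0]+.5)/6-.5+200,(uv[1]+.5)/6-.5),.0715)[:2];print('clip corner rel nest x,y',(p-n[:2])@x,(p-n[:2])@y,'rel knob',np.linalg.norm(p-K))
    q=p-K;print(np.degrees(np.arctan2(q[1],q[0])))
E
```

```text
[0.55951866 0.2702287  0.20061415]
to nest hover .085 [10.14101118  0.13085161 11.5661389 ] seat .040 [10.13894254  0.12878765 16.06613796]
-0.001 [array([391., 360.]), array([452., 416.]), array([330., 415.])]
0 [array([391., 357.]), array([452., 413.]), array([330., 413.])]
0.001 [array([391., 354.]), array([453., 410.]), array([330., 410.])]
knob [0.5041288 0.1143032]
clip corner rel nest x,y -0.04262696294645844 -0.029095526300071232 rel knob 0.055094263423880324
121.37089272992712
clip corner rel nest x,y -0.05252819247363922 -0.04612314789283475 rel knob 0.05548688282874544
141.88783451649002
```

```bash
python3 - <<'E'
from h import *
import pickle
s=pickle.load(open('w2.pkl','rb'))
hsv=cv2.cvtColor(s['img'],cv2.COLOR_RGB2HSV)
m=cv2.inRange(hsv,(18,120,60),(35,255,255));N,l,st,c=cv2.connectedComponentsWithStats(m)
i=l[252,251];print(st[i],c[i])
for r in range(st[i,1],st[i,1]+st[i,3],4):
    q=np.where(l[r]==i)[0];print(r,q.min(),q.max(),end='; ')
# fit: project side/top circles
pts=[]
for u in range(st[i,0],st[i,0]+st[i,2]):
    q=np.where(l[:,u]==i)[0]
    if len(q):pts.append((u,q.min()))
pts=np.array(pts,float)
from scipy.optimize import least_squares
for z in(.218,.221,.2245,.228):
    P=np.array([onz(s,p-[0,.5],z)[:2] for p in pts[2:-2]])
    f=least_squares(lambda v:np.hypot(*(P-v[:2]).T)-v[2],[P[:,0].mean(),P[:,1].mean()+.02,.02])
    d=f.x[:2]-np.array([.5595,.2702]);print('\n',z,f.x,'tool x,y off',d@[-.327,-.945],d@[-.945,.327],abs(f.fun).max())
E
```

```text
[ 214  223   77   47 2767] [252.67654499 249.13841706]
223 251 256; 227 237 267; 231 232 276; 235 229 279; 239 221 282; 243 220 286; 247 217 287; 251 216 288; 255 216 289; 259 214 289; 263 215 289; 267 215 289; 
 0.218 [0.5582871  0.26992338 0.01963349] tool x,y off 0.0006580211779589267 0.0010557339385364516 0.0018756940810735583

 0.221 [0.55772081 0.26824592 0.01921467] tool x,y off 0.002428405197845653 0.0010423516892911272 0.0018356818603828054

 0.2245 [0.55706013 0.26628887 0.01872604] tool x,y off 0.0044938506416248285 0.0010267390417523952 0.0017890010833815084

 0.228 [0.55639945 0.26433183 0.01823742] tool x,y off 0.006559296086034257 0.0010111263942041 0.0017423203063541004
```

>>> {"fn": "send_rows", "kwargs": {"plan": [[[0.05, 0, 0.06, 0, 0, 0], [0.12, 0.002, 0.12, 0, 0, 0], [0.18, 0.002, 0.18, 0, 0, 0], [0.202, 0.002, 0.23, 0, 0, 0], [0.202, 0.002, 0.254, 0, 0, 0], [0.202, 0.002, 0.254, 0, 0, 0], [0.202, 0.002, 0.254, 0, 0, 0], [0.202, 0.002, 0.254, 0, 0, 0]]]}}

```text
clock: 4.45
tool_pos: [0.5271, 0.1763, 0.0751]
orientation: [-179.9, 0.1, -108.8]
force: [0.0, -0.3, -0.0]
opening: 0.0394
gripper_force: 30.0
```

```bash
python3 - <<'E'
from h import *
o=ctrl.get_obs();print(o['tool_pos'],o['orientation'],tool([.5253,.1747,.04]),o['force'])
a=snap('scene');b=snap('wrist')
n=np.array([.5253,.1747,.0]);t=o['tool_pos']
D=a['img'][160:250,285:375];D=cv2.resize(D,(600,600),interpolation=cv2.INTER_CUBIC)
def circ(c,r):
    for k in np.linspace(0,6.28,60):
        p=(proj(a,np.array(c)+[r*np.cos(k),r*np.sin(k),0])-[285,160]+.5)*600/90-.5;cv2.circle(D,tuple(int(v) for v in p),1,(255,0,0),-1)
circ([n[0],n[1],.03],.027);circ([t[0],t[1],t[2]-.026],.018);circ([t[0],t[1],t[2]+.024],.0205)
cv2.imwrite('pics/hov.png',D[:,:,::-1])
E
```

```text
[0.52711082 0.17633994 0.07514849] [-1.79920454e+02  8.05640841e-02 -1.08842846e+02] [0.2186322  0.12329138 3.51437773] [ 0.00386975 -0.33533137 -0.0478868 ]
```

View pics/hov.png

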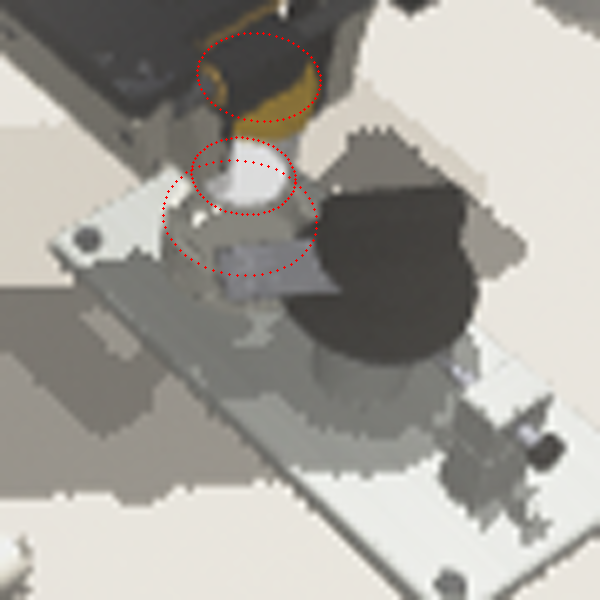

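The scene crop shows the cup hanging over the nest. The projected lid and base circles line up with the picture within about 1 mm, at (262,75) and (245,178).

To row units: 1.8 cm is 0.036, 1.5 cm is 0.03.

>>> {"fn": "send_rows", "kwargs": {"plan": [[[0, 0, 0, 0, 0, 0], [0, 0, 0.006, 0, 0, 0], [0, 0, 0.012, 0, 0, 0], [0, 0, 0.018, 0, 0, 0], [0, 0, 0.024, 0, 0, 0], [0, 0, 0.03, 0, 0, 0], [0, 0, 0.036, 0, 0, 0], [0, 0, 0.036, 0, 0, 0]]]}}

```text
clock: 5.22
tool_pos: [0.5259, 0.1745, 0.055]
orientation: [180.0, -0.1, -109.0]
force: [-1.0, -0.2, 0.5]
opening: 0.0397
gripper_force: 30.0
```

```bash
python3 - <<'E'
from h import *
o=ctrl.get_obs();print(o['tool_pos'],o['orientation'],tool([.5253,.1747,.04]),o['force'],o['moment'])
E
```

```text
[0.52586569 0.17450175 0.05504916] [ 1.79952315e+02 -5.93073780e-02 -1.08958560e+02] [-0.00192902  0.05868852  1.50496403] [-1.0197271  -0.24656032  0.5328124 ] [ 0.16154655 -0.04429295 -0.03820254]
```

To row units: 1.3 cm is 0.026, 1.2 cm is 0.024.

>>> {"fn": "send_rows", "kwargs": {"plan": [[[0, 0, 0.004, 0, 0, 0], [0, 0, 0.008, 0, 0, 0], [0, 0, 0.012, 0, 0, 0], [0, 0, 0.016, 0, 0, 0], [0, 0, 0.02, 0, 0, 0], [0, 0, 0.024, 0, 0, 0], [0, 0, 0.026, 0, 0, 0], [0, 0, 0.026, 0, 0, 0]]]}}

```text
clock: 5.88
tool_pos: [0.5261, 0.1747, 0.0426]
orientation: [180.0, -0.0, -108.9]
force: [0.5, 0.6, -1.1]
opening: 0.0394
gripper_force: 30.0
```

Inside the nest with no contact yet. I'll lower it gently until it touches.

To row units: 0.25 cm is 0.005, 0.2 cm is 0.004.

>>> {"fn": "send_rows", "kwargs": {"plan": [[[0, 0, 0.002, 0, 0, 0], [0, 0, 0.003, 0, 0, 0], [0, 0, 0.004, 0, 0, 0], [0, 0, 0.005, 0, 0, 0], [0, 0, 0.005, 0, 0, 0], [0, 0, 0.005, 0, 0, 0]]]}}

```text
clock: 6.38
tool_pos: [0.5263, 0.1748, 0.0404]
orientation: [180.0, 0.0, -108.9]
force: [0.1, 0.2, -0.3]
opening: 0.0393
gripper_force: 30.0
```

To row units: 0.1 cm is 0.002, 0.05 cm is 0.001.

>>> {"fn": "send_rows", "kwargs": {"plan": [[[0, 0, 0.001, 0, 0, 0], [0, 0, 0.002, 0, 0, 0], [0, 0, 0.002, 0, 0, 0], [0, 0, 0.002, 0, 0, 0]]]}}

```text
clock: 6.72
tool_pos: [0.5265, 0.175, 0.04]
orientation: [-180.0, 0.0, -108.9]
force: [-2.3, 0.3, 4.6]
opening: 0.0395
gripper_force: 30.0
```

>>> {"fn": "send_rows", "kwargs": {"plan": [[[0, 0, 0.001, 0, 0, 0], [0, 0, 0.002, 0, 0, 0], [0, 0, 0.002, 0, 0, 0], [0, 0, 0.002, 0, 0, 0]]]}}

```text
clock: 7.05
tool_pos: [0.5266, 0.1752, 0.0399]
orientation: [-179.9, 0.1, -108.9]
force: [-4.6, 0.3, 13.7]
opening: 0.0394
gripper_force: 30.0
```

To row units: -0.1 cm is -0.002.

>>> {"fn": "send_rows", "kwargs": {"plan": [[[0, 0, -0.002, 0, 0, 0], [0, 0, -0.002, 0, 0, 0], [0, 0, -0.002, 0, 0, 0], [0, 0, -0.002, 0, 0, 0], [0, 0, -0.002, 0, 0, 0]]], "fingers": 0.7}}

```text
clock: 7.47
tool_pos: [0.5262, 0.1747, 0.0392]
orientation: [180.0, -0.0, -109.0]
force: [0.5, -0.3, 0.6]
opening: 0.0604
gripper_force: 0.0
```

>>> {"fn": "send_rows", "kwargs": {"plan": [[[0, 0, -0.02, 0, 0, 0], [0, 0, -0.06, 0, 0, 0], [0, 0, -0.12, 0, 0, 0], [0, 0, -0.19, 0, 0, 0], [-0.02, 0, -0.26, 0, 0, 0], [-0.04, 0, -0.3, 0, 0, 0], [-0.04, 0, -0.32, 0, 0, 0], [-0.04, 0, -0.32, 0, 0, 0]]]}}

```text
clock: 8.13
tool_pos: [0.5339, 0.1946, 0.2025]
orientation: [-179.8, 0.2, -108.9]
force: [0.9, 0.6, -0.4]
opening: 0.0615
gripper_force: 0.0
```

```bash
python3 - <<'E'
from h import *
import pickle
o=ctrl.get_obs();print(o['clock'],o['tool_pos'],o['orientation'],o['joint_pos'],o['opening'])
s=snap('wrist');a=snap('scene');pickle.dump((s,a),open('w3.pkl','wb'))
K=np.array([.5041,.1143,.086]);N=[.5253,.1747,.064]
print('knob',proj(s,K+[0,0,.013]),'nest lid',proj(s,N),proj(a,N),proj(a,K))
W=s['img'][0:300,100:400]
u,v=proj(a,[.515,.145,.06]).astype(int)
D=a['img'][v-45:v+45,u-45:u+45]
cv2.imwrite('pics/seat.png',np.hstack([cv2.resize(W,(400,400)),cv2.resize(D,(400,400),interpolation=cv2.INTER_CUBIC)])[:,:,::-1])
E
```

```text
8.1333 [0.53387173 0.19456498 0.2025184 ] [-179.83325907    0.21502825 -108.90532362] [ 3.97728771e+01  1.13799046e+01 -1.52946806e+01  3.43933022e-02
 -6.30550496e+01 -5.86940261e+01] 0.06145249945709237
knob [253.16015299  92.86645854] nest lid [252.54118471 158.67139019] [322.03903894 182.44576693] [342.8635616  193.10109088]
```

View pics/seat.png

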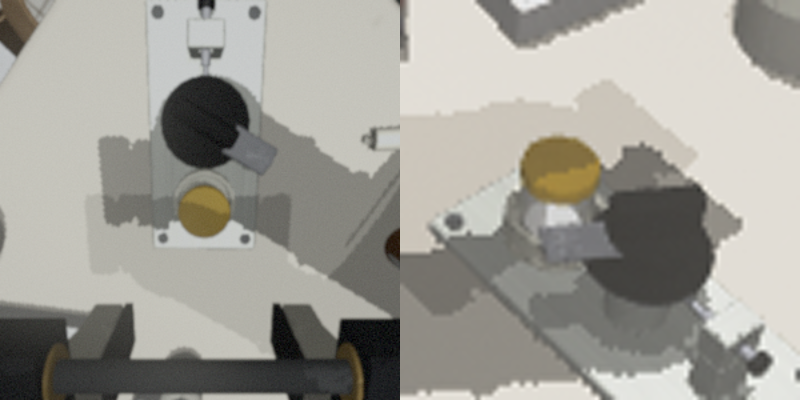

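The cup stands upright and down in the nest: lid at wrist crop (205,210), scene crop (560,165). The clip points at about 132° in the world frame and is still clear of the lid. Next I'll align over the knob with the tool's x axis opposite the clip.

To row units: 8.4 cm is 0.168, 7.8 cm is 0.156, -56 degrees is -0.6222.

>>> {"fn": "send_rows", "kwargs": {"plan": [[[0.02, 0, 0.01, 0, 0, -0.0778], [0.044, 0, 0.024, 0, 0, -0.1556], [0.068, 0, 0.04, 0, 0, -0.2333], [0.092, 0.002, 0.06, 0, 0, -0.3111], [0.116, 0.002, 0.08, 0, 0, -0.3889], [0.14, 0.002, 0.1, 0, 0, -0.4667], [0.156, 0.002, 0.11, 0, 0, -0.5444], [0.168, 0.002, 0.11, 0, 0, -0.6222]]]}}

```text
clock: 8.9
tool_pos: [0.502, 0.1124, 0.1412]
orientation: [179.7, 0.1, -52.7]
force: [0.0, 0.0, 0.6]
opening: 0.0615
gripper_force: 0.0
```

To row units: -4.5 degrees is -0.05.

>>> {"fn": "send_rows", "kwargs": {"plan": [[[0, 0, 0, 0, 0, -0.05], [0, 0, 0, 0, 0, -0.05], [0, 0, 0, 0, 0, -0.05], [0, 0, 0, 0, 0, -0.05], [0, 0, 0, 0, 0, -0.05]]]}}

```text
clock: 9.32
tool_pos: [0.5043, 0.1145, 0.1439]
orientation: [179.9, 0.0, -48.6]
force: [0.5, -0.5, 0.5]
opening: 0.0615
gripper_force: 0.0
```

```bash
python3 - <<'E'
from h import *
import pickle
o=ctrl.get_obs();print(o['clock'],o['tool_pos'],o['orientation'],o['joint_pos'])
print(tool([.5041,.1143,.078]))
s=snap('wrist');a=snap('scene');t=snap('top');pickle.dump((s,a,t),open('w4.pkl','wb'))
K=np.array([.5041,.1143,.086]);y=np.array([.3308,.9437,0]);
B=K-[0,0,.038]-.082*y
print('knob',proj(s,K),'button',proj(s,B),'on scene',proj(a,B))
# steel clip in the wrist/scene pic, black button blob in scene
for nm,im in(('wrist',s),('scene',a)):
    u,v=proj(im,B).astype(int);D=im['img'][max(0,v-20):v+20,max(0,u-20):u+20]
    print(nm,np.array2string(D[::2,::2].mean(2).astype(int),max_line_width=200))
E
```

```text
9.3167 [0.50433438 0.11451468 0.14394945] [ 1.79949981e+02  9.73463707e-03 -4.85580867e+01] [ 3.45587026e+01  9.89563231e+00 -2.56397746e+01 -4.50694968e-03
 -5.45154184e+01  6.88583278e+00]
[1.70085535e-03 2.60213902e-02 6.59497015e+00]
knob [251.15262465 205.66359514] button [333.28544339 146.94025471] on scene [367.11856138 227.91461696]
wrist [[142 139 136 140 141 139 137 140 127 122 129 129 124 127 125 127 128 126 128 128]
 [141 143 137 140 139 139 141 138 129 120 129 129 128 127 130 127 127 130 126 126]
 [140 138 136 142 139 140 140 137 136 124 125 131 127 130 127 128 129 130 126 133]
 [140 141 143 142 141 137 138 140 134 132 126 127 129 129 129 130 131 129 126 126]
 [141 140 138 131 136 139 136 137 136 135 123 126 128 129 127 128 129 129 126 129]
 [141 126 111 112 136 136 137 135 135 136 127 121 126 127 128 127 126 129 127 127]
 [127 109 106 109 131 128 130 131 131 136 133 121 123 129 131 129 129 133 131 130]
 [106 103 108 106 108 108 110 105 106 119 140 129 119 129 129 128 126 126 129 131]
 [ 94 107 107 105 103 109 107  91  63  52 111 134 122 125 128 125 126 132 128 130]
 [ 8
[... 1876 characters left out ...]
52 153 156 101  90 227 227 228 228]
 [120 121 109 105 107 116 112 112 131 153 154 154 153 152 109  92 188 234 228 229]
 [123 119 109 106 107 113 112 117 123 153 154 154 155 153 153 155 156 188 228 228]
 [121 122 120 122 106 113 122 123 122 124 154 154 154 154 151 151 131 166 228 228]
 [122 122 123 120 122 122 123 123 122 153 152 154 153 154 149 125 151 228 228 228]
 [122 123 123 123 121 122 123 123 123 123 151 153 152 134 141 150 223 228 228 228]
 [121 122 123 123 124 121 122 127 128 128 151 151 123 149 150 150 151 228 228 228]
 [126 127 128 128 153 153 150 151 151 152 141 121 150 149 150 150 151 228 228 228]
 [151 151 112 130 154 153 154 150 147 120 149 149 149 149 151 150 228 228 228 228]]
```

To row units: 6.5 cm is 0.13, 6 cm is 0.12.

>>> {"fn": "send_rows", "kwargs": {"plan": [[[0, 0, 0.03, 0, 0, 0], [0, 0, 0.07, 0, 0, 0], [0, 0, 0.1, 0, 0, 0], [0, 0, 0.12, 0, 0, 0], [0, 0, 0.13, 0, 0, 0], [0, 0, 0.13, 0, 0, 0], [0, 0, 0.13, 0, 0, 0]]]}}

```text
clock: 10.05
tool_pos: [0.5049, 0.1147, 0.0798]
orientation: [-180.0, -0.0, -48.4]
force: [0.0, 1.0, 1.1]
opening: 0.061
gripper_force: 0.0
```

```bash
cat > pl.py <<'E'
from h import *
o=ctrl.get_obs()
print('t %.2f'%o['clock'],o['tool_pos'].round(4),'yaw %.2f'%o['orientation'][2],'F',o['force'].round(1),'M',o['moment'].round(3),'op %.4f gf %.1f'%(o['opening'],o['gripper_force']),'off',tool([.5041,.1143,.079]).round(2))
s=snap('wrist');K=np.array([.5041,.1143,.048]);y=np.array([.3308,.9437,0])
g=cv2.cvtColor(s['img'],cv2.COLOR_RGB2GRAY)
best=[]
N,l,st,c=cv2.connectedComponentsWithStats((g<48).astype(np.uint8))
for i in range(1,N):
    if 30<st[i,4]<1500:
        p=onz(s,c[i],.048);d=p-K
        if abs(d@[.9437,-.3308,0])<.012 and -.1<d@y<-.06: print('button px',c[i].round(1),'area',st[i,4],'dist mm %.1f lat %.1f'%(-1e3*d@y,1e3*d@[.9437,-.3308,0]))
import sys
if len(sys.argv)>1: cv2.imwrite('pics/'+sys.argv[1],s['img'][:,:,::-1])
E
python3 pl.py k1.png
```

```text
t 10.05 [0.5049 0.1147 0.0798] yaw -48.44 F [0.  1.  1.1] M [ 0.051 -0.089 -0.004] op 0.0610 gf 0.0 off [-0.02  0.09  0.08]
button px [357.8 165.5] area 153 dist mm 80.1 lat -0.4
```

>>> {"fn": "send_rows", "kwargs": {"plan": [[[0, 0, 0, 0, 0, 0], [0, 0, 0, 0, 0, 0], [0, 0, 0, 0, 0, 0], [0, 0, 0, 0, 0, 0], [0, 0, 0, 0, 0, 0], [0, 0, 0, 0, 0, 0], [0, 0, 0, 0, 0, 0], [0, 0, 0, 0, 0, 0]]], "fingers": 0}}

```text
clock: 10.77
tool_pos: [0.5042, 0.1143, 0.0793]
orientation: [179.9, 0.0, -48.5]
force: [-7.3, -5.9, 10.3]
opening: 0.0137
gripper_force: 28.9
```

```bash
python3 pl.py
```

```text
t 10.77 [0.5042 0.1143 0.0793] yaw -48.45 F [-7.3 -5.9 10.3] M [-1.343  1.687 -0.177] op 0.0137 gf 28.9 off [-0.    0.    0.03]
button px [356.7 165.4] area 155 dist mm 80.1 lat -0.4
```

To row units: 0.1 cm is 0.002, 10 degrees is 0.1111.

>>> {"fn": "send_rows", "kwargs": {"plan": [[[0, 0.002, 0, 0, 0, 0.0111], [0, 0.002, 0, 0, 0, 0.0278], [0, 0.002, 0, 0, 0, 0.0444], [0, 0.002, 0, 0, 0, 0.0611], [0, 0.002, 0, 0, 0, 0.0778], [0, 0.002, 0, 0, 0, 0.0944], [0, 0.002, 0, 0, 0, 0.1111], [0, 0.002, 0, 0, 0, 0.1111]]]}}

```text
clock: 11.48
tool_pos: [0.5043, 0.1143, 0.0794]
orientation: [-179.9, 0.0, -58.5]
force: [2.1, 1.9, -1.6]
opening: 0.0137
gripper_force: 30.0
```

```bash
python3 pl.py
```

```text
t 11.48 [0.5043 0.1143 0.0794] yaw -58.55 F [ 2.1  1.9 -1.6] M [ 0.397 -0.61  -0.088] op 0.0137 gf 30.0 off [-0.01  0.02  0.04]
button px [347.2 147.9] area 145 dist mm 80.5 lat -0.6
```

To row units: 10 degrees is 0.1111.

>>> {"fn": "send_rows", "kwargs": {"plan": [[[0, 0, 0, 0, 0, 0.0167], [0, 0, 0, 0, 0, 0.0333], [0, 0, 0, 0, 0, 0.05], [0, 0, 0, 0, 0, 0.0667], [0, 0, 0, 0, 0, 0.0833], [0, 0, 0, 0, 0, 0.1], [0, 0, 0, 0, 0, 0.1111], [0, 0, 0, 0, 0, 0.1111]]]}}

```text
clock: 12.2
tool_pos: [0.5044, 0.1144, 0.0795]
orientation: [-179.9, 0.0, -68.5]
force: [3.9, 2.7, -4.5]
opening: 0.0137
gripper_force: 30.0
```

To row units: 4.5 degrees is 0.05.

>>> {"fn": "send_rows", "kwargs": {"plan": [[[0, 0, 0, 0, 0, 0.0167], [0, 0, 0, 0, 0, 0.0333], [0, 0, 0, 0, 0, 0.05], [0, 0, 0, 0, 0, 0.0667], [0, 0, 0, 0, 0, 0.0778], [0, 0, 0, 0, 0, 0.0778]]]}}

```text
clock: 12.7
tool_pos: [0.5045, 0.1144, 0.0795]
orientation: [-179.9, 0.0, -75.5]
force: [5.5, 1.7, -5.7]
opening: 0.0138
gripper_force: 30.0
```

```bash
python3 pl.py
```

```text
t 12.70 [0.5045 0.1144 0.0795] yaw -75.46 F [ 5.5  1.7 -5.7] M [ 0.894 -1.721  0.069] op 0.0138 gf 30.0 off [0.   0.04 0.05]
button px [322.7 122. ] area 145 dist mm 81.0 lat -0.4
```

To row units: 3 degrees is 0.0333.

>>> {"fn": "send_rows", "kwargs": {"plan": [[[0, 0, 0, 0, 0, 0.0111], [0, 0, 0, 0, 0, 0.0222], [0, 0, 0, 0, 0, 0.0333], [0, 0, 0, 0, 0, 0.0333]]]}}

```text
clock: 13.08
tool_pos: [0.5045, 0.1144, 0.0794]
orientation: [-179.9, 0.0, -78.5]
force: [6.2, 1.7, -6.2]
opening: 0.0139
gripper_force: 30.0
```

```bash
python3 pl.py
```

```text
t 13.08 [0.5045 0.1144 0.0794] yaw -78.46 F [ 6.2  1.7 -6.2] M [ 0.888 -1.741  0.023] op 0.0139 gf 30.0 off [0.   0.04 0.04]
button px [317.  118.5] area 142 dist mm 80.9 lat -0.3
```

To row units: 3 degrees is 0.0333.

>>> {"fn": "send_rows", "kwargs": {"plan": [[[0, 0, 0, 0, 0, 0.0111], [0, 0, 0, 0, 0, 0.0222], [0, 0, 0, 0, 0, 0.0333], [0, 0, 0, 0, 0, 0.0333]]]}}

```text
clock: 13.47
tool_pos: [0.5046, 0.1145, 0.0795]
orientation: [-179.9, 0.0, -81.5]
force: [5.9, 2.4, -6.3]
opening: 0.0139
gripper_force: 30.0
```

```bash
python3 pl.py
```

```text
t 13.47 [0.5046 0.1145 0.0795] yaw -81.45 F [ 5.9  2.4 -6.3] M [ 0.828 -1.827  0.054] op 0.0139 gf 30.0 off [0.01 0.05 0.05]
button px [311.1 115.6] area 144 dist mm 80.5 lat -0.3
```

To row units: 3 degrees is 0.0333.

>>> {"fn": "send_rows", "kwargs": {"plan": [[[0, 0, 0, 0, 0, 0.0111], [0, 0, 0, 0, 0, 0.0222], [0, 0, 0, 0, 0, 0.0333], [0, 0, 0, 0, 0, 0.0333]]]}}

```text
clock: 13.85
tool_pos: [0.5046, 0.1145, 0.0795]
orientation: [-179.9, 0.0, -84.5]
force: [5.2, 2.5, -6.4]
opening: 0.0137
gripper_force: 30.0
```

```bash
python3 pl.py
```

```text
t 13.85 [0.5046 0.1145 0.0795] yaw -84.45 F [ 5.2  2.5 -6.4] M [ 0.79  -1.907  0.061] op 0.0137 gf 30.0 off [0.01 0.05 0.05]
button px [305.  113.2] area 141 dist mm 80.1 lat -0.3
```

To row units: 3 degrees is 0.0333.

>>> {"fn": "send_rows", "kwargs": {"plan": [[[0, 0, 0, 0, 0, 0.0111], [0, 0, 0, 0, 0, 0.0222], [0, 0, 0, 0, 0, 0.0333], [0, 0, 0, 0, 0, 0.0333]]]}}

```text
clock: 14.23
tool_pos: [0.5047, 0.1144, 0.0795]
orientation: [-179.9, 0.0, -87.5]
force: [5.3, 1.7, -5.7]
opening: 0.0135
gripper_force: 30.0
```

```bash
python3 pl.py
```

```text
t 14.23 [0.5047 0.1144 0.0795] yaw -87.45 F [ 5.3  1.7 -5.7] M [ 0.874 -2.013  0.017] op 0.0135 gf 30.0 off [0.01 0.06 0.05]
button px [298.8 111. ] area 143 dist mm 79.8 lat -0.3
```

To row units: 3 degrees is 0.0333.

>>> {"fn": "send_rows", "kwargs": {"plan": [[[0, 0, 0, 0, 0, 0.0111], [0, 0, 0, 0, 0, 0.0222], [0, 0, 0, 0, 0, 0.0333], [0, 0, 0, 0, 0, 0.0333]]]}}

```text
clock: 14.62
tool_pos: [0.5047, 0.1144, 0.0795]
orientation: [-179.9, 0.1, -90.5]
force: [6.6, 2.6, -6.6]
opening: 0.0141
gripper_force: 30.0
```

```bash
python3 pl.py
```

```text
t 14.62 [0.5047 0.1144 0.0795] yaw -90.46 F [ 6.6  2.6 -6.6] M [ 0.751 -2.039 -0.06 ] op 0.0141 gf 30.0 off [0.01 0.06 0.05]
button px [289.  118.6] area 142 dist mm 73.4 lat -0.3
```

To row units: 1.5 degrees is 0.0167.

>>> {"fn": "send_rows", "kwargs": {"plan": [[[0, 0, 0, 0, 0, 0.0056], [0, 0, 0, 0, 0, 0.0111], [0, 0, 0, 0, 0, 0.0167], [0, 0, 0, 0, 0, 0.0167]]]}}

```text
clock: 15.0
tool_pos: [0.5047, 0.1145, 0.0795]
orientation: [-179.9, 0.1, -91.9]
force: [6.2, 2.0, -6.6]
opening: 0.0139
gripper_force: 30.0
```

```bash
python3 pl.py
```

```text
t 15.00 [0.5047 0.1145 0.0795] yaw -91.92 F [ 6.2  2.  -6.6] M [ 0.753 -2.122  0.072] op 0.0139 gf 30.0 off [0.02 0.06 0.05]
button px [286.2 117.7] area 143 dist mm 73.3 lat -0.3
```

>>> {"fn": "send_rows", "kwargs": {"plan": [[[0, 0, 0, 0, 0, 0], [0, 0, 0, 0, 0, 0], [0, 0, 0, 0, 0, 0], [0, 0, 0, 0, 0, 0], [0, 0, 0, 0, 0, 0]]], "fingers": 0.6}}

```text
clock: 15.47
tool_pos: [0.5035, 0.1137, 0.0794]
orientation: [180.0, -0.0, -91.9]
force: [-0.2, 0.5, -0.3]
opening: 0.0413
gripper_force: 0.0
```

To row units: -12 cm is -0.24, -10 cm is -0.2.

>>> {"fn": "send_rows", "kwargs": {"plan": [[[0, 0, -0.01, 0, 0, 0], [0, 0, -0.04, 0, 0, 0], [0, 0, -0.08, 0, 0, 0], [0, 0, -0.14, 0, 0, 0], [-0.04, 0, -0.2, 0, 0, 0], [-0.08, 0, -0.24, 0, 0, 0], [-0.1, 0, -0.24, 0, 0, 0], [-0.1, 0, -0.24, 0, 0, 0]]]}}

```text
clock: 16.13
tool_pos: [0.5063, 0.1659, 0.2011]
orientation: [-179.8, 0.1, -91.9]
force: [-0.3, 0.0, -0.4]
opening: 0.0526
gripper_force: 0.0
```

```bash
python3 pl.py; python3 - <<'E'
from h import *
s=snap('wrist');a=snap('scene')
u,v=proj(a,[.515,.145,.06]).astype(int);D=a['img'][v-45:v+55,u-45:u+55]
cv2.imwrite('pics/fin.png',np.hstack([cv2.resize(s['img'][0:220,140:360],(400,400)),cv2.resize(D,(400,400),interpolation=cv2.INTER_CUBIC)])[:,:,::-1])
E
```

```text
t 16.13 [0.5063 0.1659 0.2011] yaw -91.86 F [-0.3  0.  -0.4] M [ 0.079 -0.023  0.015] op 0.0526 gf 0.0 off [ 5.2   0.08 12.2 ]
```

View pics/fin.png

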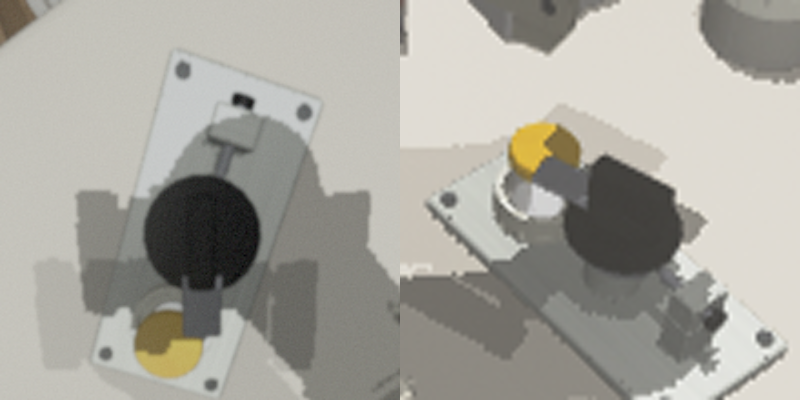

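The clip lies over the lid (wrist crop (203,310), scene crop (562,180)). The plunger button sits close to its housing, so it has snapped in, and the gripper is clear. Handing in.

```bash
python3 -c "
from h import *
print(ctrl.close_job())"
```

```text
the job is handed in; nothing more can be done
None
```

I seated the farthest yellow-lidded cup in the nest and turned the knob about 43° clockwise until the plunger snapped into the notch with the clip over the lid, then let go and handed the job in at about 16 s; no verdict was returned.

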